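Move a thin glass culture bottle from the leaning rack to the shaker and set its speed

ROBOT

A 7-joint arm with a two-finger parallel gripper is mounted at the origin on the work surface. World frame = base frame: x ahead of the robot, y to its left, z up, the work surface at z = 0. Lengths are in m, angles in degrees, forces in N, time in s.
With the tool pointing down it reaches from about 0.425 to 0.975 m from the base axis. Payload 16.7 kg.
Tool frame: the origin (TCP) lies on the centre line of the jaws, within the pads' length; the fingertips stand 8 mm ahead of it and the grasp point (between the pads) lies 11 mm behind it; z points along the fingers, y is the line along which they close (so a half turn about z gives the same grasp; the last joint's range is limited). The gripper opens to 85 mm and grips with 20 to 120 N. Pads are 22 mm wide; open, the fingers measure 114 mm over their backs; the gripper's body (76 mm by 85 mm) begins 54 mm behind the grasp point. The pads swing forward as they close: fully open they stand 13 mm farther back than shut.
Start: joints at [68.726, 24.414, 4.234, 92.017, -1.954, 63.644, -3.845], TCP at [0.148, -0.658, 0.239] pointing down, gripper open.
Joint ranges: [-163.25, 163.25], [-28.42, 122.38], [-70.27, 78.77], [12.13, 141.07], [-58.53, 238.53], [9.26, 117.41], [-156.51, 156.51]. Speed limits (degrees/s): [108.29, 108.29, 136.94, 136.94, 172.46, 172.46, 172.46].

INTERFACE

Orientations are given as [roll, pitch, yaw] about the fixed x, y, z axes, in that order (R = Rz(yaw) Ry(pitch) Rx(roll)).
In Python, from rig import r gives the robot as it stands. The module is installed in compiled form; this text tells all that it offers.
- The arm moves only by the tool carry_out, never from a script. Its arguments are lists of equal length, an entry for each row: "translation": the shift along the world's x, y, z in m, a list of three; "turn": the turn, a rotation vector about the world's x, y, z in rad, a list of three; "fingers": the finger opening in m, from 0 to 0.0854. A call has exactly 8 rows; each row shifts and turns the commanded pose from where the row before left it; what a row does not reach is not made up. A row lasts 1/10 s, in which the tool goes at most 50 mm and 8.59 degrees, less where a joint would pass 70% of its speed; a pose out of reach is approached as far as the arm can. A call is refused whole if a number of a shift passes 0.05 or a number of a turn 0.15, either way. A call with a gripper value outside its range is refused whole. The fingers move at their own pace and stop on an object; "newtons" is the grip in N (left out, the last holds). Time passes only in rows, so rows that do not move let the fingers close, or fill a call up. It gives the time, the measured TCP pose, the force, the opening and the grip force at its end, in the units of the state.
- r.observe(): the state, without advancing time (a new reading comes with each control period).
- r.get_image(name): name is "side" or "top" or "wrist"; returns a dict with "frame" (400x640x3 uint8, red, green, blue), "mtx" (3x3 intrinsics, pixels), "R" (3x3) and "t" (3): a world point X has camera coordinates R X + t. Camera axes: x right, y down, z forward; pixel columns grow to the right and rows downward; lengths in m; the calibration is good to about 2 mm. A picture is of the moment at which its call begins. There is no depth.
- r.hand_in(): hands the job in; it is judged then, once.
Trained networks look in a picture, given as the dict that the camera call returned (one of the last four; its "shot" number tells which), for a name from the list of things; names that differ only in an ending like _2 or _b are one class to them, and where a whole thing is asked for, a point or a joint stands for the part that bears it (a point fixed in the world has none). Each returns a list of dicts, best first, with "score" (0 to 1); they miss things now and then, are a little off and sometimes report something else, mostly with a low value. They report only what shows in the picture. A call takes as long as a camera call.
- r.outline_of(label, picture): "mask" (400x640 bool, what is visible of it) and "pixel" ([column, row] in pixels, amid what is visible of it).
- r.landmark_of(label, picture): "pixel" ([column, row] in pixels: a listed point, or the origin of a listed thing).
The state is a dict: "time_s": time; "joint_positions": joint angles; "joint_vel": joint speeds; "effort": joint torques, N m; "eef_pos": TCP position; "eef_rot": TCP orientation; "force": force on the tool from outside, world axes, zero at the start; "wrist_torque": the same for the moment, N m; "width": finger opening in m; "gripper_force": force on a finger pad.
Only numpy, scipy, OpenCV 4.12 (cv2) and the standard library are available. Lean on these libraries where they do the work, as an engineer would, in place of code of your own. Each camera call takes 0.05 s, during which the arm holds its last target. There are 200 camera calls.

TASK

Take the orange-capped bottle out of the leaning reading rack, under its lamp bar, and stand it upright inside the white circle on the shaker's round pad, then turn the shaker's dial until its white pointer line points at the red index tab. The bottle is thin glass: grip it gently, with no more than about 30 N on each finger, and set it down softly without dropping it. Leave the other two bottles in their cells and do not disturb the cup, the pen or the scanner.

Things in the scene. Friction and masses are not known exactly. Their poses are not given: they have to be found in the camera images.
- sample: the bottle to move: amber glass, paper label, ORANGE cap; 110 mm tall, about 110 g. Body 36 mm in diameter to 70 mm, neck 22 mm, cap 28 mm in diameter from 80 to 110 mm. Origin: centre of its underside, z up its axis. In the rack it leans 30 degrees, cap to the rack's -x. It cracks if the fingers' forces on it add up to over 70 N (two pads at 20 to 30 N are safe) or the shaker's to over 30 N
- sample_cap (a point): the place to grip the orange cap: on the bottle's axis, 98 mm above its underside; axes as the bottle's
- rack: cream rack, 150 x 290 mm, origin under its centre; leaning cells at y = -85, 0, 85 mm, any bottle in any cell. In its frame feet stand at x 35, z 40 mm, grip points at x -14, z 125. A lamp bar 26 mm wide hangs along y at x 10, underside at z 245, posts at x 72, y +-136: come in along the bottle's axis. Ribs flank the lower 58 mm with 2 mm free: draw out along the axis by 70 mm or more
- shaker: cream bench shaker, 180 x 300 mm, top panel 68 mm above the table. Origin: centre of its underside. The round pad (110 mm in diameter) stands at y = +80 mm, the dial at y = -80 mm of its frame
- pad (a point): centre of the top face of the shaker's round dark pad, 86 mm above the table; a white circle 68 mm in diameter is marked about it
- dial (a joint): the shaker's dial, rad: 0 to 2.4, growing clockwise seen from above; turns stiffly and stays where it is left. At 0 the pointer points along the shaker's +x
- dial_grip (a point): on the dial's vertical axis at the height to grip, 104 mm above the table. Black bar grip 44 mm long, 14 mm thick, top 12 mm above this point, on a 48 mm round base whose top is 21 mm below it. The point's x points along the bar towards the end with the white pointer line
- index: flat aluminium ring, 70 mm in diameter, around the dial's foot with a RED tab on its rim. Origin on the dial's axis; its x axis points from the axis to the red tab. Fixed. The pointer is right when it points at the tab within 0.12 rad
- blue_bottle: same bottle with a blue cap, to be left in its cell
- grey_bottle: same bottle with a grey cap, to be left in its cell
- cup: clear specimen cup with yellow lid, 64 mm in diameter, 69 mm tall, origin at its underside; leave alone
- pen: blue marker pen lying on the bench, 120 mm long, 14 mm thick; leave alone
- scanner: black hand scanner lying on the bench, 135 x 65 x 35 mm, with a red window; leave alone

How it is judged (in metres and radians):
On the way, in this order (a step that is already met when the one before it is completed fails the run):
1. the orange-capped bottle stands upright and released inside the white circle on the shaker's pad (horizontal distance between sample and pad below 0.016 m and z of sample in the frame of pad between -0.004 and 0.004 m and angle between sample's own z axis and vertical below 0.1 rad and contact force between sample and the fingers below 0.3 N), for 0.2 s.
2. the dial's pointer is at the red tab (angle between the x axis of dial_grip and the x axis of index, either way round below 0.12 rad), for 0.2 s.
At the end, for the whole second after the job is handed in: The orange-capped bottle stands on the pad, released and at rest, within 16 mm of the circle's centre and within 0.1 rad of upright; the dial's pointer is within 0.12 rad of the red tab; the other bottles, cup, pen and scanner are within 20 mm of where they were (all of step 1 and linear speed of sample below 0.02 m/s and angle between the x axis of dial_grip and the x axis of index, either way round below 0.12 rad and distance of each of blue_bottle, grey_bottle, cup, pen, scanner from where it was at the start of the episode below 0.02 m); the robot touches nothing.
It fails at once if the glass bottle is squeezed: the fingers' forces on it add up to more than 70 N (contact force between sample and the fingers above 70 N).
It fails at once if the bottle is dropped: let go over the pad with its underside more than 8 mm above it (horizontal distance between sample and pad below 0.06 m and z of sample in the frame of pad above 0.008 m and contact force between sample and the fingers below 0.3 N).
It fails at once if the bottle is pressed on the shaker with more than 30 N (contact force between sample and shaker above 30 N).
It fails at once if another bottle, the cup, the pen or the scanner is moved by more than 20 mm (distance of any of blue_bottle, grey_bottle, cup, pen, scanner from where it was at the start of the episode above 0.02 m).
It also fails if it takes over 67 s, if anything falls off the work surface, if the arm or the gripper's body presses on something with over 40 N, if the wrist force passes 120 N, or if a joint passes its speed limit or range.

## Working session

There is one attempt and no reset: what is moved stays moved. The work goes in short steps, Python scripts to look and compute and a tool call to move; the robot and the scene stay as the last step left them, time stands still between calls to the robot, and variables do not carry over. Pictures are saved under pics/ and viewed, at most 14 in all, crops included, and the job is handed in when it is done.

Besides the shell and the picture viewer there is one more tool, called after "Request:" as name(argument=value, ...) on one line, values as JSON. carry_out: Moves the arm, as the interface text tells. Its arguments: {"type":"object","properties":{"translation":{"type":"array","items":{"type":"array","items":{"type":"number"}}},"turn":{"type":"array","items":{"type":"array","items":{"type":"number"}}},"fingers":{"type":"array","items":{"type":"number"}},"newtons":{"type":"number"}},"required":["translation","turn","fingers"]}

```bash
mkdir -p pics
cat > h.py <<'E'
from rig import r
import numpy as np, cv2
from scipy.spatial.transform import Rotation as Ro
def ray(p,uv):
    d=np.linalg.inv(p["mtx"])@np.array([uv[0],uv[1],1.]); R=np.array(p["R"])
    d=R.T@d; return -R.T@np.array(p["t"]), d/np.linalg.norm(d)
def atz(p,uv,z):
    c,d=ray(p,uv); return c+d*(z-c[2])/d[2]
def tri(rs):
    A=0;b=0
    for c,d in rs:
        P=np.eye(3)-np.outer(d,d); A=A+P; b=b+P@c
    x=np.linalg.solve(A,b); return x,[np.linalg.norm((np.eye(3)-np.outer(d,d))@(x-c)) for c,d in rs]
def proj(p,X):
    q=p["mtx"]@(np.array(p["R"])@X+p["t"]); return q[:2]/q[2]
def save(p,n): cv2.imwrite(f"pics/{n}.png",p["frame"][:,:,::-1])
E
python3 - <<'E'
from h import *
np.set_printoptions(precision=4,suppress=True)
print(r.observe())
P={n:r.get_image(n) for n in("side","top","wrist")}
for n in P: save(P[n],n); print(n,"cam",-P[n]["R"].T@P[n]["t"])
for l in "sample sample_cap rack shaker pad dial_grip index blue_bottle grey_bottle cup pen scanner".split():
    rs={}
    for n in P:
        o=r.landmark_of(l,P[n])
        if o: rs[n]=o[0]; print(l,n,[(np.round(x["pixel"],1),round(x["score"],2)) for x in o[:3]])
    if len(rs)>1: print("   tri",*tri([ray(P[n],rs[n]["pixel"]) for n in rs]))
E
```

```text
{'time_s': 0.0, 'joint_positions': array([68.7242, 24.449 ,  4.2317, 92.0531, -1.9554, 63.6447, -3.8437]), 'joint_vel': array([ 0.0325,  0.0821, -0.0616,  0.0038, -0.0176,  0.0284, -0.0097]), 'effort': array([  0.0005, -94.983 ,   3.7606, -46.3521,   0.0191,   0.0097,
        -0.    ]), 'eef_pos': array([ 0.1484, -0.6581,  0.2386]), 'eef_rot': array([-179.9255,    0.0042,   12.708 ]), 'force': array([-0.0205, -1.3263,  0.1101]), 'wrist_torque': array([0.0159, 0.0051, 0.0037]), 'gripper_force': 0.0, 'width': 0.08493785363261631}
side cam [0.0865 1.0896 0.7236]
top cam [ 0.4204 -0.0176  1.0055]
wrist cam [ 0.213  -0.6433  0.373 ]
sample top [(array([260.9, 145.9]), 0.5)]
sample_cap side [(array([270.4, 219.7]), 0.71)]
sample_cap top [(array([258. , 154.7]), 0.59)]
   tri [0.5777 0.1398 0.1212] [np.float64(0.0011552685302393657), np.float64(0.0011552685302392645)]
rack side [(array([255.2, 283.1]), 0.57)]
rack top [(array([234.1, 159.5]), 0.87)]
   tri [ 0.5832  0.2283 -0.0031] [np.float64(0.0035118948341269197), np.float64(0.003511894834126991)]
shaker side [(array([317.8, 200.8]), 0.5
[... 731 characters left out ...]
np.float64(0.000816708565580535), np.float64(0.0008167085655805508)]
grey_bottle side [(array([229.6, 290.5]), 0.58)]
cup side [(array([345. , 235.2]), 0.95)]
cup top [(array([331.1, 206.1]), 0.88)]
   tri [ 0.4548 -0.0465 -0.0008] [np.float64(0.00465760883752282), np.float64(0.004657608837522945)]
pen side [(array([254.8, 242.3]), 0.62), (array([355.7, 324.8]), 0.6)]
pen top [(array([212.6, 255.8]), 0.76)]
   tri [0.4257 0.2782 0.1758] [np.float64(0.10354455372470849), np.float64(0.10354455372470825)]
scanner side [(array([393.5, 210.6]), 0.79)]
scanner top [(array([404.6, 241.8]), 0.78)]
   tri [ 0.3643 -0.2508 -0.0115] [np.float64(0.0007910771822233351), np.float64(0.0007910771822232518)]
```

Run:
```python
import cv2
a=cv2.imread("pics/top.png")[90:290,170:490]; cv2.imwrite("pics/top_c.png",cv2.resize(a,(800,500),interpolation=cv2.INTER_CUBIC))
a=cv2.imread("pics/side.png")[130:370,170:470]; cv2.imwrite("pics/side_c.png",cv2.resize(a,(750,600),interpolation=cv2.INTER_CUBIC))
```

```text
(no output)
```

View pics/top_c.png

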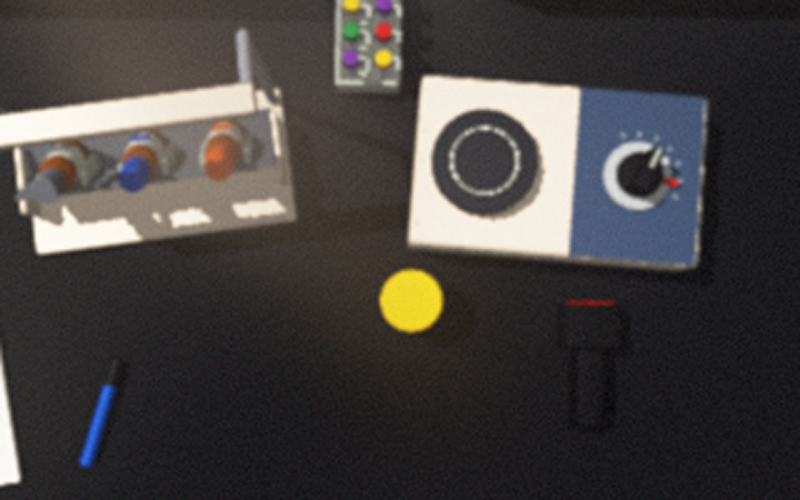

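View pics/side_c.png

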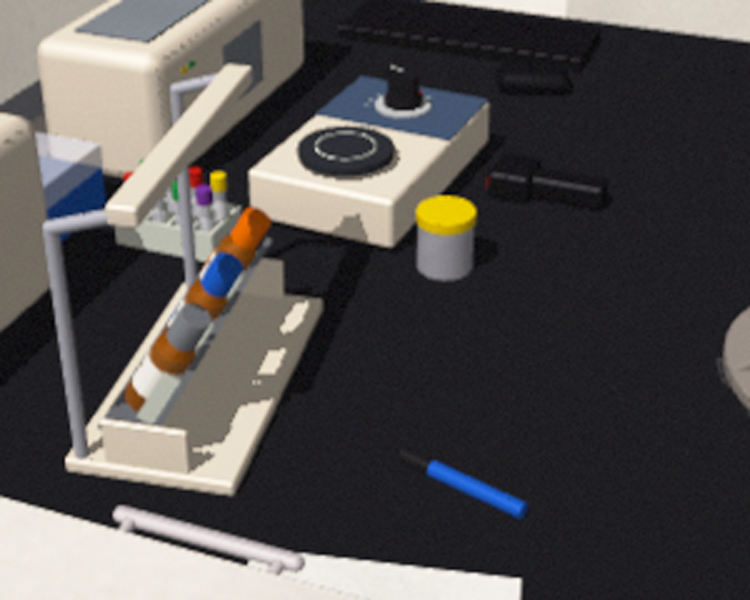

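The top view shows the orange cap at full-frame pixel (258,154), in the -y cell. The blue cap is at (223,159) and the grey at (185,165). The pad is at (364,154) and the dial at (426,160), with its pointer up-right and the red tab at (439,163). The side view agrees with this, and the area under the lamp bar is clear from the robot's side. I'll move over the shaker next for a closer look.

Request:
carry_out(translation=[[0.027,0.023,0.007],[0.027,0.023,0.007],[0.027,0.023,0.007],[0.027,0.023,0.007],[0.027,0.023,0.007],[0.027,0.023,0.007],[0.027,0.023,0.007],[0.027,0.023,0.007]], turn=[[0,0,0.095],[0,0,0.095],[0,0,0.095],[0,0,0.095],[0,0,0.095],[0,0,0.095],[0,0,0.095],[0,0,0.095]], fingers=[0.085,0.085,0.085,0.085,0.085,0.085,0.085,0.085])

```text
time_s: 2.75
eef_pos: [0.3654, -0.4734, 0.2958]
eef_rot: [180.0, 0.0, 56.5]
force: [0.1, 0.1, 0.2]
width: 0.085
gripper_force: 0.0
```

Request:
carry_out(translation=[[0.027,0.023,0.007],[0.027,0.023,0.007],[0.027,0.023,0.007],[0.027,0.023,0.007],[0.027,0.023,0.007],[0.027,0.023,0.007],[0.027,0.023,0.007],[0.027,0.023,0.007]], turn=[[0,0,0.095],[0,0,0.095],[0,0,0.095],[0,0,0.095],[0,0,0.095],[0,0,0.095],[0,0,0.095],[0,0,0.095]], fingers=[0.085,0.085,0.085,0.085,0.085,0.085,0.085,0.085])

```text
time_s: 3.55
eef_pos: [0.5814, -0.2895, 0.3517]
eef_rot: [180.0, 0.0, 100.0]
force: [-0.0, -0.3, 0.4]
width: 0.0854
gripper_force: 0.0
```

Run:
```python
from h import *
np.set_printoptions(precision=4,suppress=True)
o=r.observe(); print(o["eef_pos"],o["eef_rot"],o["joint_positions"])
p=r.get_image("wrist"); save(p,"w1"); print("cam",-p["R"].T@p["t"],p["mtx"][0,0])
for l,z in dict(shaker=0,pad=.086,dial_grip=.104,index=.07,sample_cap=.125).items():
    for x in r.landmark_of(l,p)[:2]: print(l,np.round(x["pixel"],1),round(x["score"],2),atz(p,x["pixel"],z))
```

```text
[ 0.5814 -0.2895  0.3517] [179.9968   0.0109 100.0044] [ 38.3767  19.4378 -23.3709  86.1103   7.8259  76.0584  24.3144]
cam [ 0.5706 -0.2244  0.486 ] 320.87688610867633
shaker [323.5  93.9] 0.74 [ 0.578  -0.1996  0.    ]
pad [345.7  23. ] 0.68 [ 0.5877 -0.1247  0.086 ]
dial_grip [313.2 156.9] 0.89 [ 0.5772 -0.2775  0.104 ]
```

View pics/w1.png

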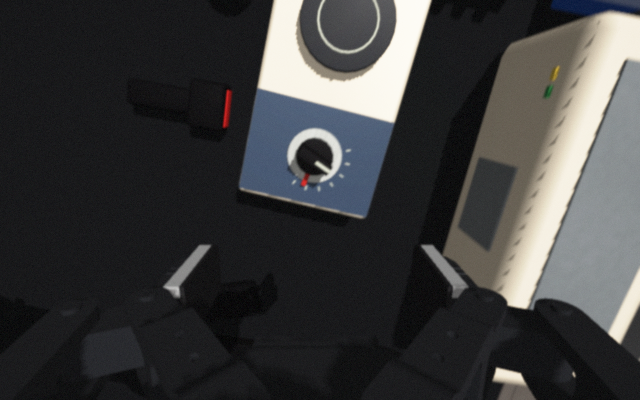

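The wrist view shows the white circle around (348,18) and the dial at (314,157). The pointer line runs to about (330,171) and the red tab is at (305,182). I'll measure the angles now.

Run:
```python
from h import *
np.set_printoptions(precision=4,suppress=True)
p=r.get_image("wrist"); f=p["frame"].astype(int); np.savez("w1.npz",**p)
v,u=np.mgrid[:400,:640]
win=(abs(u-314)<40)&(abs(v-157)<40)
red=win&(f[...,0]>110)&(f[...,1]<70)&(f[...,2]<70)
ru=[u[red].mean(),v[red].mean()]; T=atz(p,ru,.07); print("red",red.sum(),ru,T)
bright=f.min(2)
w=((u-314)**2+(v-157)**2<40**2)&(bright>140)
n,lab,st,c=cv2.connectedComponentsWithStats(w.astype(np.uint8))
for i in range(1,n): print(st[i],c[i])
# ring fit: outer of white ring
big=1+np.argmax(st[1:,4]); pts=np.argwhere(lab==big)[:,::-1].astype(np.float32)
h=cv2.convexHull(pts); e=cv2.fitEllipse(h); print("ring",e, atz(p,e[0],.069))
cv2.imwrite("pics/dial_c.png",cv2.resize(p["frame"][115:200,270:360,::-1],None,fx=6,fy=6,interpolation=cv2.INTER_CUBIC))
# white circle
w=(abs(u-348)<36)&(v<62)&(bright>110); pts=np.argwhere(w)[:,::-1]
X=np.array([atz(p,q,.086)[:2] for q in pts]); c=np.r_[X.mean(0)]
from scipy.optimize import least_squares as ls
s=ls(lambda q:np.hypot(*(X-q[:2]).T)-q[2],[.587,-.127,.034],loss="soft_l1",f_scale=.001); print("circle",s.x,len(X))
```

```text
red 40 [np.float64(304.675), np.float64(180.8)] [ 0.5702 -0.3171  0.07  ]
[288 127  55  55 984] [318.5264 148.0234]
[347 149   4   2   8] [348.5 149.5]
[346 162   4   3   9] [347.5556 162.8889]
[297 174   1   1   1] [297. 174.]
[340 174   4   3   8] [341.75  174.875]
[293 179   4   4   8] [294.5   180.625]
[331 182   3   4   9] [331.8889 183.5556]
[306 185   2   4   7] [306.4286 186.2857]
[319 186   2   4   7] [319.4286 187.7143]
ring ((315.15411376953125, 154.39779663085938), (54.18330764770508, 54.77566909790039), 155.48309326171875) [ 0.578  -0.2804  0.069 ]
circle [ 0.5893 -0.1215  0.0339] 520
```

View pics/dial_c.png

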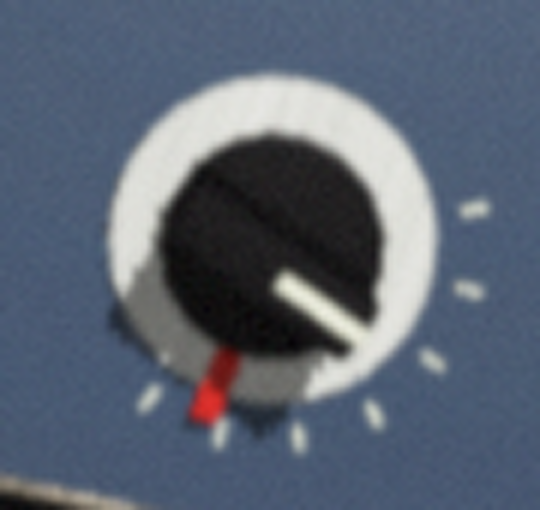

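Request:
carry_out(translation=[[-0.016,0.03,0],[-0.016,0.03,0],[-0.016,0.03,0],[-0.016,0.03,0],[-0.016,0.03,0],[-0.016,0.03,0],[-0.016,0.03,0],[-0.016,0.03,0]], turn=[[0,0,0.127],[0,0,0.127],[0,0,0.127],[0,0,0.127],[0,0,0.127],[0,0,0.127],[0,0,0.127],[0,0,0.127]], fingers=[0.085,0.085,0.085,0.085,0.085,0.085,0.085,0.085])

```text
time_s: 4.7
eef_pos: [0.4513, -0.0502, 0.3513]
eef_rot: [-180.0, 0.0, 158.2]
force: [0.8, 0.6, 0.1]
width: 0.0848
gripper_force: 0.0
```

Request:
carry_out(translation=[[0.009,0.023,-0.0167],[0.009,0.023,-0.0167],[0.009,0.023,-0.0167],[0.009,0.023,-0.0167],[0.009,0.023,-0.0167],[0.009,0.023,-0.0167],[0.009,0.023,-0.0167],[0.009,0.023,-0.0167]], turn=[[0,0,0.126],[0,0,0.126],[0,0,0.126],[0,0,0.126],[0.016,-0.13,0],[0.016,-0.13,0],[0.016,-0.13,0],[0.016,-0.13,0]], fingers=[0.085,0.085,0.085,0.085,0.06,0.06,0.06,0.06])

```text
time_s: 5.5
eef_pos: [0.5216, 0.1199, 0.2237]
eef_rot: [-179.4, 27.2, -173.3]
force: [0.7, -2.1, 0.3]
width: 0.0601
gripper_force: 0.0
```

Run:
```python
from h import *
np.set_printoptions(precision=4,suppress=True)
o=r.observe(); print(o["eef_pos"],o["eef_rot"],o["joint_positions"]); print(Ro.from_euler("xyz",o["eef_rot"],degrees=True).as_matrix())
P={n:r.get_image(n) for n in("wrist","top","side")}
save(P["wrist"],"w2")
for l in "sample_cap sample rack blue_bottle grey_bottle".split():
    rs={}
    for n in P:
        q=r.landmark_of(l,P[n])
        if q: rs[n]=q[0]; print(l,n,[(np.round(x["pixel"],1),round(x["score"],2)) for x in q[:2]])
    if len(rs)>1: print("   tri",*tri([ray(P[n],rs[n]["pixel"]) for n in rs]))
```

```text
[0.5216 0.1199 0.2237] [-179.3603   27.1786 -173.3298] [ 21.1633   3.4447 -46.978  127.7078  26.4719  26.4963  49.9483]
[[-0.8836 -0.1111  0.4549]
 [-0.1033  0.9938  0.042 ]
 [-0.4568 -0.0099 -0.8895]]
sample_cap wrist [(array([337.8, 201.8]), 0.77)]
sample_cap top [(array([257.4, 154.7]), 0.7)]
sample_cap side [(array([271.5, 220.3]), 0.58), (array([254.5, 245.2]), 0.24)]
   tri [0.5761 0.1421 0.1227] [np.float64(0.0021458959207699795), np.float64(0.002395053243032138), np.float64(0.0037536773586197714)]
sample wrist [(array([333.2, 180.7]), 0.89)]
sample side [(array([254.3, 246.4]), 0.63)]
   tri [0.6204 0.1487 0.0426] [np.float64(0.0008831274577401312), np.float64(0.0008831274577402197)]
rack wrist [(array([410.9, 133. ]), 0.7)]
rack top [(array([391.3, 159.7]), 0.64), (array([233.5, 157.7]), 0.59)]
rack side [(array([256.7, 283.2]), 0.74)]
   tri [0.5816 0.0528 0.0192] [np.float64(0.16412173584587944), np.float64(0.2556347303537146), np.float64(0.13617527001977883)]
blue_bottle wrist [(array([414.8, 179.5]), 0.66)]
blue_bottle top [(array([231.8, 146.2]), 0.66)]
blue_bottle side [(array([242.3, 268.5]), 0.56)]
   tri [0.6125 0.2325 0.0358] [np.float64(0.006201701096012667), np.float64(0.006377579174193745), np.float64(0.004729993274167482)]
grey_bottle wrist [(array([489.1, 177.8]), 0.97)]
grey_bottle top [(array([199.9, 152.5]), 0.92)]
grey_bottle side [(array([229.8, 289.2]), 0.93)]
   tri [0.5968 0.3143 0.0386] [np.float64(0.003366012027560236), np.float64(0.0014523695014951666), np.float64(0.003556387587524109)]
```

View pics/w2.png

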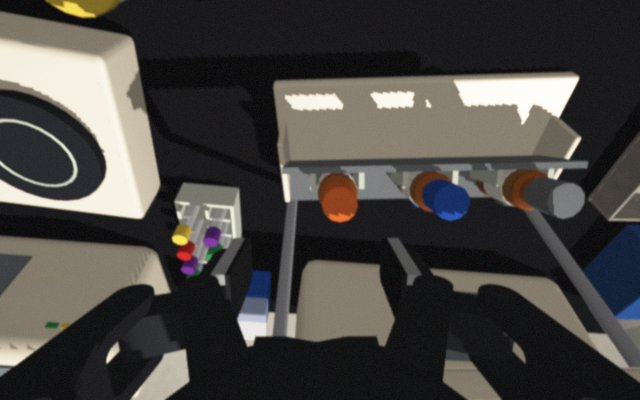

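The wrist view shows the orange cap at about (340,205) with the neighbours clear of it, and the fingers are aligned with the rack. Next I'll fit the rack pose to all the landmarks.

```bash
cat > rackfit.py <<'E'
from h import *
from scipy.optimize import least_squares as ls
np.set_printoptions(precision=4,suppress=True)
P={n:r.get_image(n) for n in("wrist","top","side")}
M={"sample":(35,-85,40),"sample_cap":(-14,-85,125),"blue_bottle":(35,0,40),"grey_bottle":(35,85,40),"rack":(0,0,0)}
D=[]
for l in M:
    for n in P:
        q=r.landmark_of(l,P[n])
        if q and q[0]["score"]>.4: D.append((l,n,ray(P[n],q[0]["pixel"])))
def W(q,m):
    m=np.array(m)/1000; c,s=np.cos(q[2]),np.sin(q[2]); return np.array([q[0]+c*m[0]-s*m[1],q[1]+s*m[0]+c*m[1],m[2]])
def res(q): return np.concatenate([np.cross(d,W(q,M[l])-c) for l,n,(c,d) in D])
s=ls(res,[.583,.228,.13],loss="soft_l1",f_scale=.002)
print("rack",s.x[:2],np.degrees(s.x[2]),"feet",W(s.x,M["sample"]),"cap",W(s.x,M["sample_cap"]))
for (l,n,_),e in zip(D,res(s.x).reshape(-1,3)): print(l,n,round(1000*np.linalg.norm(e),1),end="; ")
cap=W(s.x,M["sample_cap"]); y=s.x[2]
z=np.array([.5*np.cos(y),.5*np.sin(y),-.8660]); x=np.array([-.866*np.cos(y),-.866*np.sin(y),-.5]); Rt=np.c_[x,np.cross(z,x),z]
o=r.observe(); Rc=Ro.from_euler("xyz",o["eef_rot"],degrees=True)
print("\nturn",(Ro.from_matrix(Rt)*Rc.inv()).as_rotvec(),"tcp",o["eef_pos"])
for b in (.1,.0): print("shift to",b,"back:",cap+z*(.011-b)-o["eef_pos"]); 
print("axis up",-z,o["joint_positions"],o["width"])
# cap colour centroid check in wrist view vs projected cap
f=P["wrist"]["frame"].astype(int); a=(f[...,0]>110)&(f[...,1]<120)&(f[...,2]<70)&(f[...,0]-f[...,2]>70)
n,_,st,c=cv2.connectedComponentsWithStats(a.astype(np.uint8)); print([(st[i],c[i]) for i in range(1,n) if st[i][4]>80],proj(P["wrist"],cap),proj(P["wrist"],cap-z*.012))
E
python3 rackfit.py
```

```text
rack [0.5759 0.2299] 7.675893684869221 feet [0.6219 0.1504 0.04  ] cap [0.5734 0.1438 0.125 ]
sample wrist 2.5; sample top 2.3; sample side 6.0; sample_cap wrist 1.1; sample_cap top 1.3; sample_cap side 6.7; blue_bottle wrist 1.2; blue_bottle top 6.8; blue_bottle side 2.6; grey_bottle wrist 1.8; grey_bottle top 3.6; grey_bottle side 3.6; rack wrist 4.9; rack top 14.8; rack side 3.2; 
turn [ 0.0176 -0.0516  0.0236] tcp [0.5228 0.1194 0.2244]
shift to 0.1 back: [ 0.0065  0.0185 -0.0224]
shift to 0.0 back: [ 0.0561  0.0252 -0.109 ]
axis up [-0.4955 -0.0668  0.866 ] [ 21.1788   3.5947 -46.9224 127.384   26.2188  26.9347  50.3306] 0.06011513128475323
[(array([ 50,   0,  64,  15, 435], dtype=int32), array([88.1264,  4.3448])), (array([ 323,  180,   35,   41, 1143], dtype=int32), array([340.7638, 200.21  ])), (array([517, 200,  17,   9,  84], dtype=int32), array([524.2619, 204.1071])), (array([177, 240,  18,  20, 201], dtype=int32), array([186.1741, 251.3035]))] [340.1413 198.2115] [340.9784 201.5534]
```

Request:
carry_out(translation=[[0.002,0.005,-0.006],[0.002,0.005,-0.006],[0.002,0.005,-0.006],[0.001,0.004,-0.005],[0,0,0],[0,0,0],[0,0,0],[0,0,0]], turn=[[0.0044,-0.013,0.006],[0.0044,-0.013,0.006],[0.0044,-0.013,0.006],[0.0044,-0.013,0.006],[0,0,0],[0,0,0],[0,0,0],[0,0,0]], fingers=[0.06,0.06,0.06,0.06,0.06,0.06,0.06,0.06])

```text
time_s: 8.1
eef_pos: [0.53, 0.1381, 0.2018]
eef_rot: [-180.0, 30.0, -172.3]
force: [-0.2, 0.5, -0.0]
width: 0.0601
gripper_force: 0.0
```

```bash
python3 rackfit.py
```

```text
rack [0.5763 0.2292] 6.425391286761302 feet [0.6206 0.1486 0.04  ] cap [0.5719 0.1431 0.125 ]
sample wrist 2.3; sample top 5.1; sample side 4.2; sample_cap top 3.2; sample_cap side 8.6; blue_bottle wrist 5.1; blue_bottle top 4.0; blue_bottle side 4.4; grey_bottle wrist 3.4; grey_bottle top 2.3; grey_bottle side 7.4; rack wrist 4.9; rack side 0.8; 
turn [-0.      0.0004 -0.0222] tcp [0.5298 0.1384 0.2015]
shift to 0.1 back: [-0.0021 -0.0002  0.0006]
shift to 0.0 back: [ 0.0476  0.0054 -0.086 ]
axis up [-0.4969 -0.056   0.866 ] [ 16.1081   6.2976 -44.742  129.8691  40.9911  21.8101  35.1013] 0.05985499237071327
[(array([ 295,  182,   42,   47, 1527], dtype=int32), array([315.6942, 204.3648])), (array([507, 204,  16,  10,  84], dtype=int32), array([514.0238, 208.6429])), (array([141, 222,  15,  12,  95], dtype=int32), array([147.7579, 226.9053])), (array([146, 240,  20,  20, 219], dtype=int32), array([156.589 , 250.8721]))] [314.2895 201.6807] [314.4004 206.5158]
```

```bash
cat > capfit.py <<'E'
from h import *
from scipy.optimize import least_squares as ls
np.set_printoptions(precision=4,suppress=True)
p=r.get_image("wrist"); f=p["frame"].astype(int)
a=(f[...,0]>110)&(f[...,1]<120)&(f[...,2]<70)&(f[...,0]-f[...,2]>70)
n,lab,st,c=cv2.connectedComponentsWithStats(a.astype(np.uint8)); i=1+np.argmin([np.hypot(*(c[k]-[320,204])) +(st[k][4]<400)*999 for k in range(1,n)])
b=st[i]; box=np.array([b[0],b[1],b[0]+b[2],b[1]+b[3]])-.5; print("box",box)
y=np.radians(7); A=np.array([-.5*np.cos(y),-.5*np.sin(y),.866]); u=np.array([-np.sin(y),np.cos(y),0]); w=np.cross(A,u)
t=np.linspace(0,6.28,60)
def bb(C):
    pts=np.array([proj(p,C+A*h+.014*(u*np.cos(k)+w*np.sin(k))) for h in(-.018,.012) for k in t]); return np.r_[pts.min(0),pts.max(0)]
s=ls(lambda q:(bb(np.r_[q,.125])-box),[.573,.143]); print("z fixed",s.x,s.fun)
s=ls(lambda q:(bb(q)-box),[.573,.143,.125]); print("free",s.x,s.fun)
cv2.imwrite("pics/cap_c.png",cv2.resize(p["frame"][150:270,240:400,::-1],None,fx=4,fy=4))
E
python3 capfit.py
```

```text
box [294.5 182.5 335.5 229.5]
z fixed [0.5757 0.1444] [ 0.2296 -0.5934 -0.2301  0.5991]
free [0.5773 0.1446 0.1235] [ 0.4231 -0.3965 -0.4239  0.362 ]
```

View pics/cap_c.png

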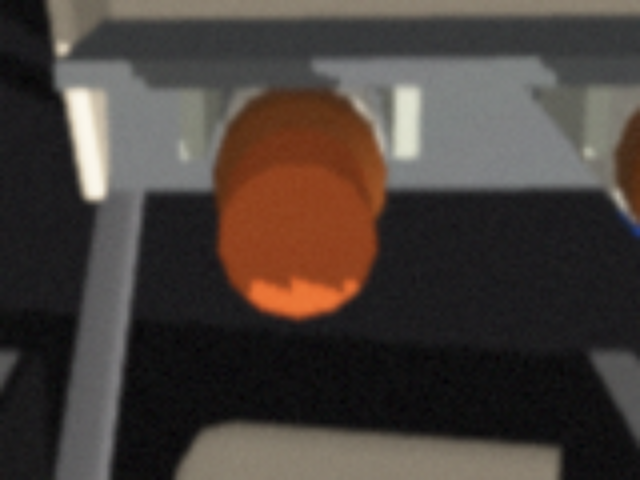

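The crop shows the orange cap disc at about (314,210) full-frame, centred between clear ribs. The estimated cap point is (0.5755, 0.144, 0.125), so I'll advance along its axis.

Request:
carry_out(translation=[[0.0064,0.0008,-0.0107],[0.0064,0.0008,-0.0107],[0.0064,0.0008,-0.0107],[0.0064,0.0008,-0.0107],[0.0064,0.0008,-0.0107],[0.0064,0.0008,-0.0107],[0.0064,0.0008,-0.0107],[0.0064,0.0008,-0.0107]], turn=[[0,0,0],[0,0,0],[0,0,0],[0,0,0],[0,0,0],[0,0,0],[0,0,0],[0,0,0]], fingers=[0.06,0.06,0.06,0.06,0.06,0.06,0.06,0.06])

```text
time_s: 9.85
eef_pos: [0.5812, 0.1448, 0.1153]
eef_rot: [-180.0, 30.0, -172.3]
force: [0.1, -0.6, 0.2]
width: 0.0596
gripper_force: 0.0
```

Run:
```python
from h import *
np.set_printoptions(precision=4,suppress=True)
o=r.observe(); print(o["eef_pos"],o["eef_rot"],o["joint_positions"],o["force"])
p=r.get_image("wrist"); q=r.get_image("side")
cv2.imwrite("pics/w3.png",np.hstack([p["frame"][100:400,140:500,::-1],cv2.resize(q["frame"][150:300,180:400,::-1],(440,300))]))
```

```text
[0.5812 0.1448 0.1153] [-179.9988   30.0163 -172.2956] [  4.0566  19.5439 -32.9029 128.4547  75.3928  19.4656   3.5713] [ 0.093  -0.6163  0.1752]
```

View pics/w3.png

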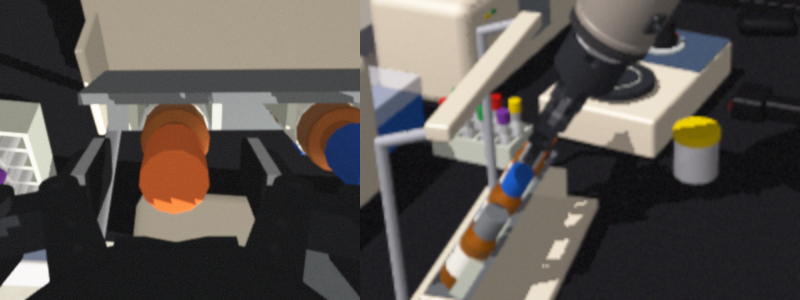

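The cap sits centred between the fingers (column 175 in the crop against a finger midpoint of 177), and nothing is touching. I'll close gently at 22 N.

Request:
carry_out(translation=[[0,0,0],[0,0,0],[0,0,0],[0,0,0],[0,0,0],[0,0,0],[0,0,0],[0,0,0]], turn=[[0,0,0],[0,0,0],[0,0,0],[0,0,0],[0,0,0],[0,0,0],[0,0,0],[0,0,0]], fingers=[0.05,0.045,0.04,0.036,0.033,0.03,0.028,0.02], newtons=22)

```text
time_s: 10.75
eef_pos: [0.581, 0.1447, 0.116]
eef_rot: [-180.0, 30.0, -172.3]
force: [-2.5, -1.1, 4.2]
width: 0.0274
gripper_force: 21.3
```

Request:
carry_out(translation=[[0,0,0],[0,0,0],[0,0,0],[0,0,0],[0,0,0],[0,0,0],[0,0,0],[0,0,0]], turn=[[0,0,0],[0,0,0],[0,0,0],[0,0,0],[0,0,0],[0,0,0],[0,0,0],[0,0,0]], fingers=[0.02,0.02,0.02,0.02,0.02,0.02,0.02,0.02], newtons=22)

```text
time_s: 11.55
eef_pos: [0.581, 0.1447, 0.116]
eef_rot: [-180.0, 30.0, -172.3]
force: [-3.2, -1.6, 6.2]
width: 0.0274
gripper_force: 21.3
```

Request:
carry_out(translation=[[-0.0028,-0.0004,0.0049],[-0.005,-0.0007,0.0087],[-0.006,-0.0008,0.0104],[-0.006,-0.0008,0.0104],[-0.006,-0.0008,0.0104],[-0.006,-0.0008,0.0104],[-0.006,-0.0008,0.0104],[-0.006,-0.0008,0.0104]], turn=[[0,0,0],[0,0,0],[0,0,0],[0,0,0],[0,0,0],[0,0,0],[0,0,0],[0,0,0]], fingers=[0.02,0.02,0.02,0.02,0.02,0.02,0.02,0.02])

```text
time_s: 12.35
eef_pos: [0.5367, 0.1388, 0.192]
eef_rot: [-180.0, 30.0, -172.3]
force: [-0.1, 0.0, -1.9]
width: 0.0271
gripper_force: 22.0
```

Run:
```python
from h import *
np.set_printoptions(precision=4,suppress=True)
o=r.observe(); print(o["eef_pos"],o["eef_rot"],o["joint_positions"],o["force"],o["gripper_force"],o["width"])
```

```text
[0.5367 0.1388 0.192 ] [-179.9953   29.9905 -172.2902] [ 14.3892   7.9781 -43.1914 129.7145  45.0786  21.4705  31.432 ] [-0.116   0.0496 -1.8674] 21.992499232292175 0.027082492768769777
```

Request:
carry_out(translation=[[-0.006,-0.006,0.01],[-0.006,-0.01,0.01],[-0.004,-0.014,0.009],[-0.004,-0.014,0.009],[-0.004,-0.014,0.008],[-0.004,-0.014,0.008],[-0.004,-0.014,0.008],[0,-0.014,0.006]], turn=[[-0.0088,0.0649,0],[-0.0088,0.0649,0],[-0.0088,0.0649,0],[-0.0088,0.0649,0],[-0.0088,0.0649,0],[-0.0088,0.0649,0],[-0.0088,0.0649,0],[-0.0088,0.0649,0]], fingers=[0.02,0.02,0.02,0.02,0.02,0.02,0.02,0.02])

```text
time_s: 13.15
eef_pos: [0.5058, 0.0383, 0.2593]
eef_rot: [-179.9, 0.3, -172.3]
force: [-0.4, 0.7, -1.3]
width: 0.0274
gripper_force: 22.1
```

Request:
carry_out(translation=[[0.0105,-0.018,-0.003],[0.0105,-0.018,-0.003],[0.0105,-0.018,-0.003],[0.0105,-0.018,-0.003],[0.0105,-0.018,-0.003],[0.0105,-0.018,-0.003],[0.008,-0.012,-0.003],[0.004,-0.006,-0.002]], turn=[[0,0,0],[0,0,0],[0,0,0],[0,0,0],[0,0,0],[0,0,0],[0,0,0],[0,0,0]], fingers=[0.02,0.02,0.02,0.02,0.02,0.02,0.02,0.02])

```text
time_s: 13.95
eef_pos: [0.5819, -0.0885, 0.2351]
eef_rot: [-179.9, 0.4, -172.4]
force: [-0.2, 0.5, -1.9]
width: 0.0274
gripper_force: 22.1
```

```bash
cat > st.py <<'E'
from h import *
np.set_printoptions(precision=4,suppress=True)
o=r.observe(); print(o["eef_pos"],o["eef_rot"],o["joint_positions"],o["force"],o["gripper_force"],o["width"])
Rc=Ro.from_euler("xyz",o["eef_rot"],degrees=True); t=Rc.apply([0,0,1]); print("tool z",t,"level turn",np.cross(t,[0,0,-1]))
P={n:r.get_image(n) for n in("wrist","top","side")}
for l in ("sample","sample_cap","pad"):
    rs={}
    for n in P:
        q=r.landmark_of(l,P[n])
        if q and q[0]["score"]>.4: rs[n]=q[0]; print(l,n,np.round(q[0]["pixel"],1),round(q[0]["score"],2))
    if len(rs)>1: print("   tri",*tri([ray(P[n],rs[n]["pixel"]) for n in rs]))
p,q=P["wrist"],P["side"]
import sys
cv2.imwrite(f"pics/{sys.argv[1]}.png",np.hstack([p["frame"][50:350,120:520,::-1],cv2.resize(q["frame"][120:270,230:430,::-1],(400,300))]))
E
python3 st.py w4
```

```text
[ 0.5819 -0.0885  0.2351] [-179.8977    0.4467 -172.3948] [ 36.3756  21.4227 -42.6501 101.9282  16.2883  62.4812  85.7936] [-0.2384  0.4903 -1.882 ] 22.05867290496826 0.02741134709387408
tool z [ 0.008  -0.0007 -1.    ] level turn [0.0007 0.008  0.    ]
sample wrist [315.  203.7] 0.96
sample side [308.3 170.7] 0.94
   tri [ 0.5768 -0.0899  0.1531] [np.float64(0.003978127144438219), np.float64(0.003978127144438349)]
sample_cap wrist [318.3 268.8] 0.85
sample_cap side [305.9 139.5] 0.66
   tri [ 0.5799 -0.0874  0.2431] [np.float64(0.002753194074935203), np.float64(0.0027531940749352174)]
pad wrist [279.1 188.1] 0.71
pad top [364.5 155.6] 0.66
pad side [307.5 182.9] 0.81
   tri [ 0.5865 -0.1219  0.0993] [np.float64(0.0022654990127358734), np.float64(0.003875915935178242), np.float64(0.0021141580580266014)]
```

View pics/w4.png

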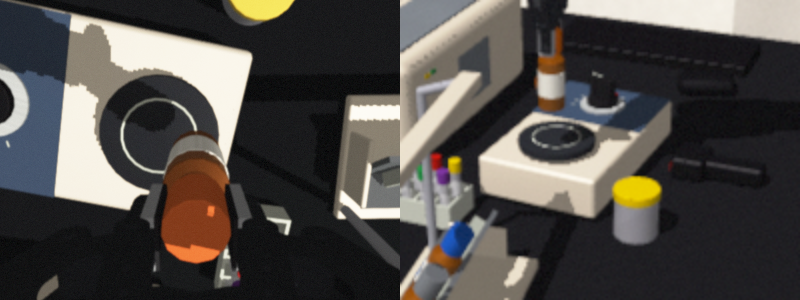

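The bottle hangs upright in the grip, and the white circle is visible at crop (160,135). I'll centre over it and come down to about 8 mm above the pad.

Request:
carry_out(translation=[[0.002,-0.01,0],[0.002,-0.01,0],[0.002,-0.01,-0.006],[0.001,-0.003,-0.01],[0,0,-0.012],[0,0,-0.012],[0,0,-0.008],[0,0,-0.005]], turn=[[0,0.004,0],[0,0.004,0],[0,0,0],[0,0,0],[0,0,0],[0,0,0],[0,0,0],[0,0,0]], fingers=[0.02,0.02,0.02,0.02,0.02,0.02,0.02,0.02])

```text
time_s: 15.35
eef_pos: [0.5878, -0.1195, 0.1815]
eef_rot: [-180.0, -0.1, -172.3]
force: [0.2, -0.1, -0.9]
width: 0.0276
gripper_force: 22.1
```

```bash
python3 st.py w5
python3 - <<'E'
from h import *
p=r.get_image("wrist"); f=p["frame"].astype(int); v,u=np.mgrid[:400,:640]
from scipy.optimize import least_squares as ls
X=np.array([atz(p,[a,b],.086)[:2] for a,b in np.argwhere((f.min(2)>110))[:,::-1]])
X=X[abs(np.hypot(*(X-[.588,-.1215]).T)-.034)<.007]
s=ls(lambda q:np.hypot(*(X-q[:2]).T)-.034,[.588,-.1215],loss="soft_l1",f_scale=.001); print("circle",s.x,len(X),np.median(abs(s.fun)))
E
```

```text
[ 0.5878 -0.1195  0.1815] [-179.9723   -0.0513 -172.2834] [ 36.8137  25.7875 -40.5494 103.1659  19.4657  58.2527  86.3716] [ 0.1913 -0.1114 -0.9315] 22.073691487312317 0.02759104421973179
tool z [-0.0008 -0.0006 -1.    ] level turn [ 0.0006 -0.0008  0.    ]
sample wrist [315.7 202. ] 0.58
sample top [363.7 156.7] 0.54
sample side [308.7 184.7] 0.6
   tri [ 0.5841 -0.1212  0.095 ] [np.float64(0.0024855360369947293), np.float64(0.003126334726969829), np.float64(0.0008062977210763357)]
sample_cap wrist [316.3 267.3] 0.87
sample_cap top [368.8 148.4] 0.52
sample_cap side [309.5 152.5] 0.84
   tri [ 0.5835 -0.1213  0.1935] [np.float64(0.003289550532156447), np.float64(0.001927671366073789), np.float64(0.0025449305345588867)]
pad top [365.4 154.5] 0.97
pad side [309.1 186.5] 0.89
   tri [ 0.5883 -0.1291  0.0848] [np.float64(0.0011833643374515148), np.float64(0.00118336433745156)]
circle [ 0.58893636 -0.12136728] 611 0.0007360039555251024
```

View pics/w5.png

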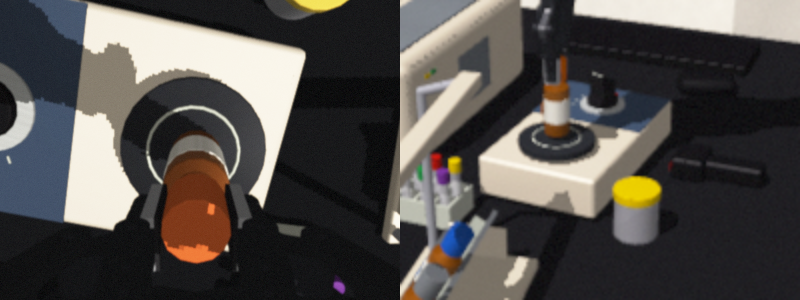

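Request:
carry_out(translation=[[0.002,-0.001,0],[0.001,-0.001,-0.001],[0,0,-0.001],[0,0,-0.001],[0,0,-0.001],[0,0,-0.001],[0,0,-0.001],[0,0,0]], turn=[[0,0,0],[0,0,0],[0,0,0],[0,0,0],[0,0,0],[0,0,0],[0,0,0],[0,0,0]], fingers=[0.02,0.02,0.02,0.02,0.02,0.02,0.02,0.02])

```text
time_s: 16.8
eef_pos: [0.5911, -0.122, 0.1765]
eef_rot: [-179.9, -0.0, -172.3]
force: [0.5, -0.7, -2.1]
width: 0.0271
gripper_force: 22.1
```

Request:
carry_out(translation=[[0,0,-0.0005],[0,0,-0.0005],[0,0,0],[0,0,0],[0,0,0],[0,0,0],[0,0,0],[0,0,0]], turn=[[0,0,0],[0,0,0],[0,0,0],[0,0,0],[0,0,0],[0,0,0],[0,0,0],[0,0,0]], fingers=[0.02,0.02,0.02,0.02,0.02,0.02,0.02,0.02])

```text
time_s: 17.6
eef_pos: [0.5912, -0.1221, 0.1757]
eef_rot: [-179.9, 0.0, -172.3]
force: [-1.0, -0.1, -2.0]
width: 0.0272
gripper_force: 22.1
```

Request:
carry_out(translation=[[0,0,-0.0005],[0,0,-0.0005],[0,0,-0.0005],[0,0,0],[0,0,0],[0,0,0],[0,0,0],[0,0,0]], turn=[[0,0,0],[0,0,0],[0,0,0],[0,0,0],[0,0,0],[0,0,0],[0,0,0],[0,0,0]], fingers=[0.02,0.02,0.02,0.02,0.02,0.02,0.02,0.02])

```text
time_s: 18.4
eef_pos: [0.5912, -0.1221, 0.1742]
eef_rot: [-179.9, 0.0, -172.3]
force: [-0.3, 0.2, -0.9]
width: 0.027
gripper_force: 22.1
```

Request:
carry_out(translation=[[0,0,-0.0005],[0,0,-0.0005],[0,0,0],[0,0,0],[0,0,0],[0,0,0],[0,0,0],[0,0,0]], turn=[[0,0,0],[0,0,0],[0,0,0],[0,0,0],[0,0,0],[0,0,0],[0,0,0],[0,0,0]], fingers=[0.02,0.02,0.02,0.02,0.02,0.02,0.02,0.02])

```text
time_s: 19.2
eef_pos: [0.5914, -0.1221, 0.1734]
eef_rot: [-179.9, 0.0, -172.3]
force: [0.2, 0.6, 5.2]
width: 0.0275
gripper_force: 22.6
```

Contact is at about 6 N. Releasing now, then I'll lift away.

Request:
carry_out(translation=[[0,0,0],[0,0,0],[0,0,0],[0,0,0],[0,0,0],[0,0,0],[0,0,0],[0,0,0]], turn=[[0,0,0],[0,0,0],[0,0,0],[0,0,0],[0,0,0],[0,0,0],[0,0,0],[0,0,0]], fingers=[0.03,0.033,0.037,0.045,0.055,0.065,0.065,0.065])

```text
time_s: 20.0
eef_pos: [0.5912, -0.122, 0.1732]
eef_rot: [-179.9, 0.0, -172.3]
force: [0.2, -0.4, 0.5]
width: 0.065
gripper_force: 0.0
```

Request:
carry_out(translation=[[0,0,0.01],[0,0,0.015],[0,0,0.02],[0,0,0.02],[0,0,0.02],[0,0,0.02],[0,0,0.01],[0,0,0]], turn=[[0,0,0],[0,0,0],[0,0,0],[0,0,0],[0,0,0],[0,0,0],[0,0,0],[0,0,0]], fingers=[0.065,0.065,0.065,0.065,0.065,0.065,0.065,0.065])

```text
time_s: 20.8
eef_pos: [0.5918, -0.122, 0.2902]
eef_rot: [-179.9, 0.2, -172.3]
force: [-0.4, 1.0, -0.2]
width: 0.065
gripper_force: 0.0
```

```bash
python3 st.py w6
python3 - <<'E'
from h import *
import os
p=np.load("w1.npz")
a=atz(p,(317.2,162.2),.1165);b=atz(p,(330.3,171.3),.1165); print("pointer deg",np.degrees(np.arctan2(*(b-a)[1::-1])),a,b)
p=r.get_image("wrist")
for l in ("dial_grip","index","sample"):
    for x in r.landmark_of(l,p)[:2]: print(l,x["pixel"],x["score"],atz(p,x["pixel"],dict(dial_grip=.104,index=.069,sample=.086)[l]))
E
```

```text
[ 0.5918 -0.122   0.2902] [-179.868     0.1588 -172.3248] [ 38.9767  20.2304 -42.5816  96.0954  14.6202  69.1806  90.6261] [-0.3989  1.0388 -0.1591] 0.0 0.06500020944465859
tool z [ 0.0031 -0.0019 -1.    ] level turn [0.0019 0.0031 0.    ]
sample wrist [316.8 171.4] 0.84
sample side [309.6 187.5] 0.69
   tri [ 0.5866 -0.1222  0.0857] [np.float64(0.0037468795611008995), np.float64(0.003746879561100972)]
sample_cap wrist [316.5 196.6] 0.65
sample_cap top [233.4 158.7] 0.74
sample_cap side [307.2 156.8] 0.95
   tri [0.5431 0.0188 0.2785] [np.float64(0.14536003049180996), np.float64(0.13925056334941502), np.float64(0.0379046122210681)]
pad wrist [314.5 172. ] 0.93
pad top [364.3 154.4] 0.97
pad side [308.2 183.7] 0.95
   tri [ 0.5882 -0.1242  0.0958] [np.float64(0.0012640233133411967), np.float64(0.0007415206309751702), np.float64(0.0005584477928153044)]
pointer deg -25.260467595465553 [ 0.58087411 -0.2827427   0.1165    ] [ 0.59772955 -0.29069601  0.1165    ]
dial_grip [158.6, 137.2] 0.63 [ 0.57224397 -0.27951066  0.104     ]
dial_grip [391.2, 51.2] 0.52 [ 0.46561941 -0.06893796  0.104     ]
index [253.8, 147.9] 0.43 [ 0.57498338 -0.1924189   0.069     ]
sample [315.2, 173.6] 0.64 [ 0.59110838 -0.12234834  0.086     ]
```

View pics/w6.png

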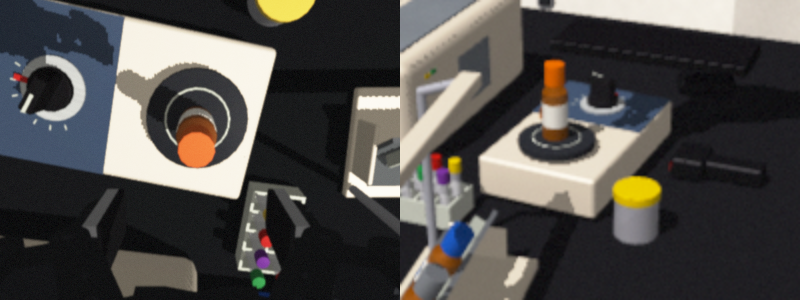

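The bottle stands inside the circle. The pointer is at about -25° in the world frame, the tab at about -102°, and the dial axis at (0.578, -0.281). Next I'll move over the dial.

Request:
carry_out(translation=[[-0.002,-0.02,0],[-0.002,-0.02,0],[-0.002,-0.02,0],[-0.002,-0.02,0],[-0.002,-0.02,0],[-0.002,-0.02,-0.02],[-0.002,-0.02,-0.02],[0,-0.019,-0.02]], turn=[[0,0,-0.072],[0,0,-0.072],[0,0,-0.072],[0,0,-0.072],[0,0,-0.072],[0,0,-0.072],[0,0,-0.072],[0,0,-0.072]], fingers=[0.05,0.05,0.05,0.05,0.05,0.05,0.05,0.05])

```text
time_s: 22.4
eef_pos: [0.5769, -0.2821, 0.2276]
eef_rot: [-179.9, 0.0, 154.5]
force: [-0.2, -0.7, -0.1]
width: 0.0498
gripper_force: 0.0
```

```bash
cat > dial.py <<'E'
from h import *
import sys
np.set_printoptions(precision=4,suppress=True)
o=r.observe(); print(o["eef_pos"],o["eef_rot"],o["joint_positions"])
p=r.get_image("wrist"); np.savez(sys.argv[1]+".npz",**p); f=p["frame"].astype(int); v,u=np.mgrid[:400,:640]
c=proj(p,np.array([.578,-.281,.104])); near=np.hypot(u-c[0],v-c[1])<90
red=near&(f[...,0]>100)&(f[...,1]<70)&(f[...,2]<70)
def ang(X,A=(.578,-.281)): return np.degrees(np.arctan2(X[1]-A[1],X[0]-A[0]))
if red.sum(): T=atz(p,[u[red].mean(),v[red].mean()],.07); print("tab",red.sum(),T,ang(T))
n,lab,st,cc=cv2.connectedComponentsWithStats((near&(f.min(2)>140)).astype(np.uint8))
for i in range(1,n):
    if st[i][4]>15:
        pts=np.argwhere(lab==i)[:,::-1]; W=np.array([atz(p,q,.1165)[:2] for q in pts]); m=W.mean(0); s,V=np.linalg.eigh(np.cov((W-m).T)); print(st[i],"at top z",m,"ang",ang(m),"pca",np.degrees(np.arctan2(V[1,1],V[0,1])),np.sqrt(s))
for l in ("dial_grip","index"):
    for x in r.landmark_of(l,p)[:1]: print(l,np.array(x["pixel"]),x["score"],atz(p,x["pixel"],dict(dial_grip=.104,index=.069)[l]))
cv2.imwrite(f"pics/{sys.argv[1]}.png",p["frame"][:,:,::-1])
E
python3 dial.py d1
```

```text
[ 0.5769 -0.2821  0.2276] [-179.9175    0.0298  154.4847] [ 44.2919  25.0372 -31.9682  95.4933  14.5801  63.6298  72.7033]
tab 95 [ 0.5711 -0.3166  0.07  ] -100.97835801738097
[368 119   7  11  34] at top z [ 0.5452 -0.2203] ang 118.39860746296739 pca 178.76093808436477 [0.0008 0.0021]
[ 376  139   31   81 1111] at top z [ 0.5876 -0.2188] ang 81.19589612899689 pca 173.91163138266518 [0.0036 0.0162]
[ 286  146   69   73 1378] at top z [ 0.5655 -0.2635] ang 125.47086649380942 pca -171.51516791054473 [0.01  0.019]
[238 179   7  12  18] at top z [ 0.5441 -0.3304] ang -124.44952419957065 pca 177.41494033534295 [0.0003 0.0031]
[266 180   7   3  18] at top z [ 0.5506 -0.3095] ang -133.96290629219249 pca 61.34927932484225 [0.0006 0.0014]
[314 199   5  24 118] at top z [ 0.5885 -0.2867] ang -28.574624135090453 pca 154.47231033167841 [0.0011 0.0057]
[292 208  16  11 114] at top z [ 0.5845 -0.2984] ang -69.50394956724223 pca -137.5407790083958 [0.0019 0.0035]
dial_grip [317.8 188.8] 0.79 [ 0.5755 -0.2789  0.104 ]
```

View pics/d1.png

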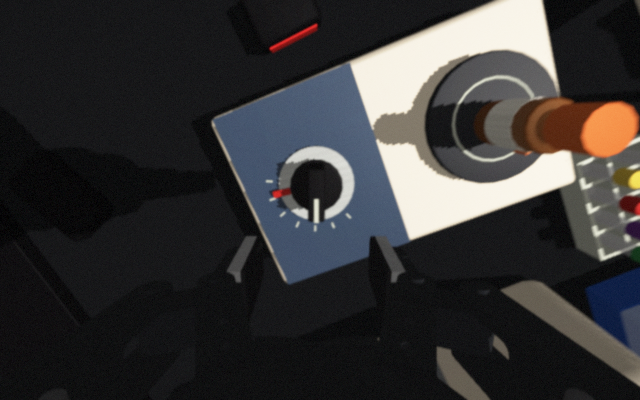

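The pointer is at -25.5° and the tab at -101°, with the tool lined up along the bar. Descending and gripping.

Request:
carry_out(translation=[[0.001,0.001,-0.01],[0,0,-0.02],[0,0,-0.02],[0,0,-0.02],[0,0,-0.02],[0,0,-0.02],[0,0,-0.012],[0,0,-0.007]], turn=[[0,0,0],[0,0,0],[0,0,0],[0,0,0],[0,0,0],[0,0,0],[0,0,0],[0,0,0]], fingers=[0.05,0.05,0.05,0.05,0.05,0.05,0.05,0.05])

```text
time_s: 23.35
eef_pos: [0.5783, -0.2792, 0.0985]
eef_rot: [-180.0, -0.0, 154.8]
force: [-0.1, -1.1, 0.3]
width: 0.05
gripper_force: 0.0
```

Request:
carry_out(translation=[[0,0,0],[0,0,0],[0,0,0],[0,0,0],[0,0,0],[0,0,0],[0,0,0],[0,0,0]], turn=[[0,0,0],[0,0,0],[0,0,0],[0,0,0],[0,0,0],[0,0,0],[0,0,0],[0,0,0]], fingers=[0.04,0.03,0.025,0.02,0.016,0.012,0.008,0.008], newtons=50)

```text
time_s: 24.15
eef_pos: [0.578, -0.2815, 0.1]
eef_rot: [-179.8, 0.1, 154.6]
force: [-4.6, -5.4, 8.3]
width: 0.0132
gripper_force: 49.0
```

Request:
carry_out(translation=[[0,0,0],[0,0,0],[0,0,0],[0,0,0],[0,0,0],[0,0,0],[0,0,0],[0,0,0]], turn=[[0,0,-0.083],[0,0,-0.083],[0,0,-0.083],[0,0,-0.083],[0,0,-0.083],[0,0,-0.083],[0,0,-0.083],[0,0,-0.083]], fingers=[0.008,0.008,0.008,0.008,0.008,0.008,0.008,0.008])

```text
time_s: 24.95
eef_pos: [0.5777, -0.2818, 0.1]
eef_rot: [-179.9, 0.1, 116.4]
force: [-6.5, -5.5, 7.2]
width: 0.0134
gripper_force: 48.9
```

Request:
carry_out(translation=[[0,0,0],[0,0,0],[0,0,0],[0,0,0],[0,0,0],[0,0,0],[0,0,0],[0,0,0]], turn=[[0,0,-0.083],[0,0,-0.083],[0,0,-0.083],[0,0,-0.083],[0,0,-0.083],[0,0,-0.083],[0,0,-0.083],[0,0,-0.083]], fingers=[0.008,0.008,0.008,0.008,0.008,0.008,0.008,0.008])

```text
time_s: 25.75
eef_pos: [0.5774, -0.2819, 0.1]
eef_rot: [-179.9, 0.1, 78.3]
force: [-7.6, -7.5, 10.1]
width: 0.0131
gripper_force: 49.1
```

Request:
carry_out(translation=[[0,0,0],[0,0,0],[0,0,0],[0,0,0],[0,0,0],[0,0,0],[0,0,0],[0,0,0]], turn=[[0,0,0],[0,0,0],[0,0,0],[0,0,0],[0,0,0],[0,0,0],[0,0,0],[0,0,0]], fingers=[0.008,0.008,0.008,0.02,0.03,0.04,0.05,0.05])

```text
time_s: 26.55
eef_pos: [0.5783, -0.2799, 0.0991]
eef_rot: [-179.9, 0.0, 78.6]
force: [0.4, -0.2, 0.3]
width: 0.0499
gripper_force: 0.0
```

Request:
carry_out(translation=[[0,0,0.01],[0,0,0.02],[0,0,0.02],[0,0,0.02],[0,0,0.02],[0,0,0.02],[0,0,0.02],[0,0,0]], turn=[[0,0,0],[0,0,0],[0,0,0],[0,0,0],[0,0,0],[0,0,0],[0,0,0],[0,0,0]], fingers=[0.05,0.05,0.05,0.05,0.05,0.05,0.05,0.05])

```text
time_s: 27.35
eef_pos: [0.5794, -0.2805, 0.2329]
eef_rot: [179.8, 0.1, 78.6]
force: [0.1, -0.2, 1.1]
width: 0.0501
gripper_force: 0.0
```

```bash
python3 dial.py d2
```

```text
[ 0.5794 -0.2805  0.2329] [179.7996   0.062   78.5799] [ 29.6     22.2686 -12.4378  96.047    5.3447  62.0542   4.1505]
tab 8 [ 0.5695 -0.3208  0.07  ] -102.06343566498285
[283 103  62  14 498] at top z [ 0.5895 -0.2137] ang 80.29719926797667 pca 173.84634333548723 [0.0021 0.0111]
[260 114  14   7  39] at top z [ 0.5567 -0.2134] ang 107.52241053121996 pca -177.54771188162087 [0.0008 0.0025]
[ 276  147   75   72 1982] at top z [ 0.5815 -0.2658] ang 76.98103307165059 pca 163.72545055804778 [0.0165 0.019 ]
[351 159   6   4  18] at top z [ 0.6151 -0.2588] ang 30.91277957087788 pca -168.46092859842238 [0.0007 0.0014]
[356 176   7   4  16] at top z [ 0.617  -0.2732] ang 11.291677911215078 pca 179.11117026637436 [0.0006 0.0015]
[311 199   4  24  95] at top z [ 0.5754 -0.2927] ang -102.49391965193719 pca 78.63059186326318 [0.0009 0.0059]
[242 237  13  17 129] at top z [ 0.5159 -0.3105] ang -154.59260825471569 pca 51.88518047060061 [0.002  0.0041]
[377 237  11  12  91] at top z [ 0.6275 -0.3312] ang -45.40611892594728 pca 103.19536044914317 [0.0021 0.0029]
dial_grip [314.3 188.6] 0.94 [ 0.5799 -0.278   0.104 ]
```

View pics/d2.png

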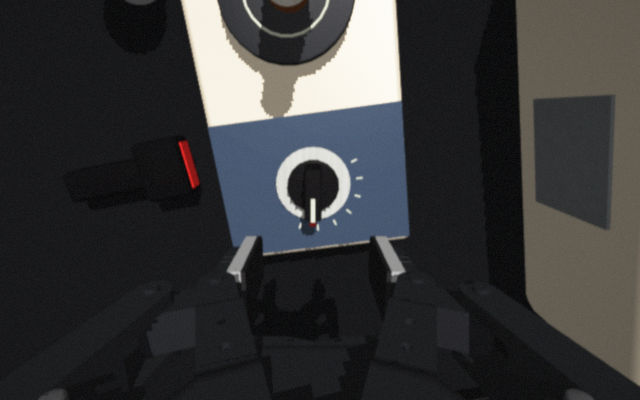

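The pointer at (312,210) lines up with the red tab just behind it at (313,225): pointer -101.4°, tab between -101° and -102°. I'll do one last check of the bottle, then hand in.

Run:
```python
from h import *
P={n:r.get_image(n) for n in("top","side")}
for l in("sample","sample_cap"):
    q={n:r.landmark_of(l,P[n]) for n in P}; print(l,{n:(np.round(q[n][0]["pixel"]),round(q[n][0]["score"],2)) for n in q if q[n]})
    print(proj(P["side"],np.array([.589,-.1215,.086 if l=="sample" else .184])))
print(r.hand_in())
```

```text
sample {'top': (array([363., 157.]), 0.55), 'side': (array([309., 186.]), 0.63)}
[307.42001477 187.10674109]
sample_cap {'top': (array([368., 145.]), 0.51), 'side': (array([309., 158.]), 0.61)}
[306.9887938  154.83651174]
the job is handed in; nothing more can be done
None
```

I handed the job in at about 27 s of the 67 s limit: the orange-capped bottle stands released and upright inside the white circle, and the dial's pointer is within about 1° of the red tab. The hand-in returned no verdict.

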